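# Clamp a gel tray in the caster with its tab-lock knob

## Task

Set the empty gel tray down flat on the bed of the gel caster, between its end plate and its clamp jaw and inside the corner guides. Then pinch both red release tabs of the clamp knob and turn it clockwise until you feel that the tray is held snugly between the two gaskets, at about 20 newtons and never hard, and let go so that the tabs spring out and lock the knob there. Do not drop the tray, and leave the other things on the bench where they are.

Things in the scene. Friction and masses are not known exactly. Their poses are not given: they have to be found in the camera images.
- tray: Gel tray: loose, frosted pale-blue trough, 60 mm wide (its x), 100 mm long (its y), 28 mm high, 5 mm floor and two 5 mm side walls along its length with red top edges; both ends open; the same either way round. Origin: centre of its underside. 0.11 to 0.22 kg. Grip it across its width at mid-length.
- caster: Gel caster, fixed: light grey base plate 110 mm wide (its x), from y = -129 to +146 mm, top face (the bed) 16 mm above the bench. Origin at bench level. Four white corner guides, 12 mm high, at y = -98 to -84 and -14 to 0 mm, inner faces at x = +-32.5 mm; between them the sides are free for fingers. Ivory drive housing, 40 mm high, at y = 45 to 145 mm.
- bed (a point): Point on the bed (x = 0, y = -40 mm of the caster, its axes) where the tray's centre can be set down, length along y, with 4 mm or more to spare at each end. On the -y side stands the end plate, 38 mm high, with a black gasket. It is screwed fast at a different place each day and not measured: the gasket's face lies anywhere from 54 to 68 mm from this point.
- jaw: Clamp jaw: ivory plate 60 mm wide, top 54 mm above the bench, that the knob drives along the caster's -y, 18 mm per rad. Origin: on the bed at the plate's -y face; its black sponge gasket stands 9 mm out (face 54 mm from point bed at the start) and yields at 8 N per mm, up to 7 mm. Pushing the tray takes under 2 N until it bears on the end plate. 6 to 30 N seals; over 45 N damages the tray.
- knob_grip (a point): Clamp knob, upright axis: this point is on the axis, 68 mm above the bench; its x axis runs through the two red ribbed tabs and turns with the knob. Tabs: flat paddles 26 mm wide, 52 to 84 mm above the bench, outer faces 64 mm apart when out, 56 mm fully in. Black round top, 49 mm across, up to 86 mm. Around its foot an aluminium rim, radius 48 mm, top 47 mm above the bench.
- knob (a joint): Knob angle, rad: 0 at the open stop (the start), growing clockwise from above, at most 1.6; clamping takes 0.5 to 1.45. It turns at 0.03 N m, plus 0.018 N m per newton of clamping. Teeth every 5 degrees lock it unless both tabs are in; let go between teeth, the clamp pushes it back by up to one tooth (1.8 mm of jaw, up to 14 N) until the tabs catch.
- tab_a (a joint): How far the tab on the +x side of the knob is pushed in, m: 0 out (locked), 0.004 fully in. It takes 3 N to start and 7 N to push fully in against its stop; it frees the teeth from 0.0025 on. The two tabs must be pushed in together, by a pinch centred within about 1 mm.
- tab_b (a joint): The same for the tab on the -x side.
- comb: Bystander: white flat comb, 56 x 24 x 4 mm, lying near the tray's -y end. Origin under its middle.
- dye_bottle: Bystander: small amber bottle with blue cap, 28 mm across, 55 mm high, beside the caster. Origin under its middle.
- tip_box: Bystander: blue box of pipette tips, 80 x 120 x 66 mm. Origin under its middle.
- tube_rack: Bystander: orange rack of small tubes, 65 x 150 x 32 mm. Origin under its middle.
- flask: Bystander: conical glass flask, 84 mm across the foot, 120 mm high. Origin under its middle.
- marker: Bystander: grey and black marker pen lying down, 140 mm long, 14 mm thick. Origin under its middle.
- gel_scoop: Bystander: white-handled spatula lying down, 200 mm long. Origin under its middle.
There are look-alikes about, which are no part of the job. There is more than one size of the tray; the job needs the middle-sized.

How it is judged:
By the outcome, as a careful person would: the job done as asked, in the order asked, and still so for the second after the job is handed in, with the robot touching nothing.
It also fails if it takes over 58 s, if anything falls off the work surface, if the arm or the gripper's body presses on something with over 40 N, if the wrist force passes 120 N, or if a joint passes its speed limit or range.

## Robot

A 6-joint arm with a two-finger parallel gripper is mounted at the origin on the work surface. World frame = base frame: x ahead of the robot, y to its left, z up, the work surface at z = 0. Lengths are in mm, angles in rad, forces in N, time in s.
With the tool pointing down it reaches from about 350 to 975 mm from the base axis. Payload 7.1 kg.
Tool frame: the origin (TCP) lies midway between the tips of the shut fingers; the grasp point (between the pads) lies 19 mm behind it; z points along the fingers, y is the line along which they close (so a half turn about z gives the same grasp; the last joint's range is limited). The gripper opens to 88 mm and grips with 3 to 60 N. Pads are 20 mm wide; open, the fingers measure 115 mm over their backs; the gripper's body (75 mm by 178 mm) begins 61 mm behind the grasp point.
Start: joints at [-1.261, 0.423, 1.63, -0, 1.089, -0.019], TCP at [201.834, -591.496, 196.575] pointing down, gripper open.
Joint ranges: [-3, 3], [-0.9, 2.11], [0.09, 2.58], [-1.31, 4.45], [0.11, 2.69], [-2.54, 2.54]. Speed limits (rad/s): [2.39, 2.39, 3.01, 3.14, 3.14, 3.14].

## Interface

Orientations are given as a rotation vector (axis times angle).
In Python, from plant import robot, eyes gives the robot as it stands. The module is installed in compiled form; this text tells all that it offers.
- The arm moves only by the shell command python3 -m pendant 'ROWS' [FORCE]. ROWS is JSON, one flat list of numbers, 7 for each row, row after row: the turn, a rotation vector about the tool's x, y, z in degrees, then the shift along the tool's x, y, z in m, then the finger opening in m, from 0 to 0.0878. In form: [ax, ay, az, tx, ty, tz, fingers, ax, ay, az, tx, ty, tz, fingers, ...]. A call has exactly 10 rows; each row is the pose to reach, as a shift and turn from the pose commanded when the call began, along the tool's axes at that moment; what a row does not reach only later rows make up. A row lasts 1/8 s, in which the tool goes at most 62.5 mm and 10.7 degrees, less where a joint would pass 70% of its speed; a pose out of reach is approached as far as the arm can. A call with a gripper value outside its range is refused whole. The fingers move at their own pace and stop on an object; FORCE is the grip in N (left out, the last holds). Time passes only in rows, so rows that repeat a pose let the fingers close, or fill a call up. It gives the time, the measured TCP pose, the force, the opening and the grip force at its end, in the units of the state.
- robot.observe(): the state, without advancing time (a new reading comes with each control period).
- eyes.read_camera(name): name is "scene" or "top"; returns the picture (480x640x3 uint8, red, green, blue); there is no depth.
- eyes.calibration(name): a dict with "fovy" (degrees; the focal length in pixels is half the picture's height over the tangent of half this angle, whatever the lens; pixels are square), "cx", "cy" (the principal point, pixels), "k1" (the pictures are not rectified: a ray, as slopes to the right and down, at radius r is drawn at 1 + k1 r^2 times it, then the intrinsics apply), "R" (3x3) and "t" (3): a world point X has camera coordinates R X + t. Camera axes: x right, y down, z forward; pixel columns grow to the right and rows downward; lengths in mm; the calibration is good to about 2 mm. A picture is of the moment at which its call begins. calibration takes no time and is no camera call.
- robot.finish_job(): hands the job in; it is judged then, once.
The state is a dict: "time_s": time; "joint_pos": joint angles; "qvel": joint speeds; "joint_efforts": joint torques, N m; "position": TCP position; "tcp_rot": TCP orientation; "force": force on the tool from outside, world axes, zero at the start; "ft_torque": the same for the moment, N m; "grip_width": finger opening in mm; "grasp_force": force on a finger pad.
Only numpy, scipy, OpenCV 4.12 (cv2) and the standard library are available. Lean on these libraries where they do the work, as an engineer would, in place of code of your own. Each camera call takes 0.05 s, during which the arm holds its last target. There are 200 camera calls.

## Working session

There is one attempt and no reset: what is moved stays moved. The work goes in short steps, Python scripts to look and compute and a shell command to move; the robot and the scene stay as the last step left them, time stands still between calls to the robot, and variables do not carry over. Pictures are saved under pics/ and viewed, at most 10 in all, crops included, and the job is handed in when it is done.

```bash
mkdir -p pics
cat > h.py <<'E'
import numpy as np, cv2
from plant import robot, eyes
def cal(n):
    c=eyes.calibration(n); f=240/np.tan(np.radians(c['fovy'])/2)
    return c,f,np.array(c['R']),np.array(c['t'])
def ray(n,u,v):
    c,f,R,t=cal(n); d=np.array([(u-c['cx'])/f,(v-c['cy'])/f]); s=d.copy()
    for _ in range(30): s=d/(1+c['k1']*(s@s))
    return -R.T@t, R.T@np.array([s[0],s[1],1])
def plane(n,u,v,z):
    o,d=ray(n,u,v); return o+d*(z-o[2])/d[2]
def proj(n,X):
    c,f,R,t=cal(n); p=R@np.array(X,float)+t; s=p[:2]/p[2]; s=s*(1+c['k1']*(s@s))
    return f*s+[c['cx'],c['cy']]
def snap(n,fn=None):
    im=eyes.read_camera(n)[:,:,::-1].copy()
    if fn: cv2.imwrite('pics/'+fn,im)
    return im
E
python3 - <<'E'
from h import *
snap('scene','s0.png');snap('top','t0.png')
for n in('scene','top'):
    c,f,R,t=cal(n);print(n,f,c['cx'],c['cy'],c['k1'],(-R.T@t).round(),R.round(3).tolist())
s=robot.observe();print(s['time_s'],s['position'],s['tcp_rot'],s['grip_width'])
E
```

```text
scene 584.1188784304309 324.86189941657096 234.1083509267795 -0.14219369808062066 [1280. -604. 1307.] [[0.611, 0.792, 0.013], [0.64, -0.483, -0.598], [-0.467, 0.373, -0.802]]
top 587.0776355693297 317.9858892562505 247.80034163195072 0.04427412614575818 [ 499.   -3. 1438.] [[0.018, -1.0, 0.022], [-0.999, -0.019, -0.049], [0.049, -0.021, -0.999]]
0.1 [ 201.69163069 -590.99236194  195.88360521] [-3.09787121e+00 -5.13985953e-01  3.34222399e-04] 87.4634935546356
```

View pics/s0.png

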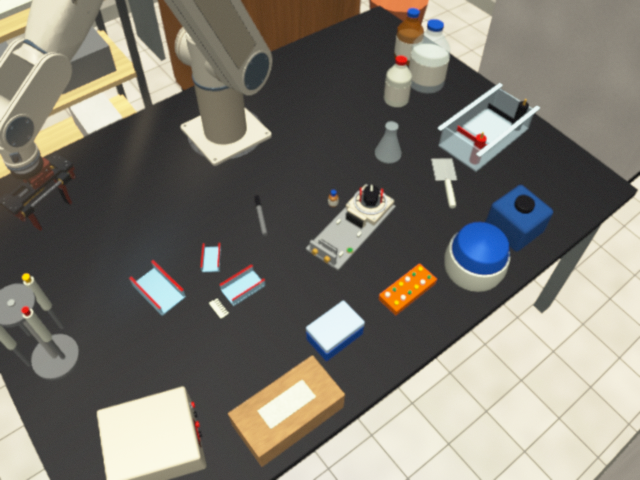

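View pics/t0.png

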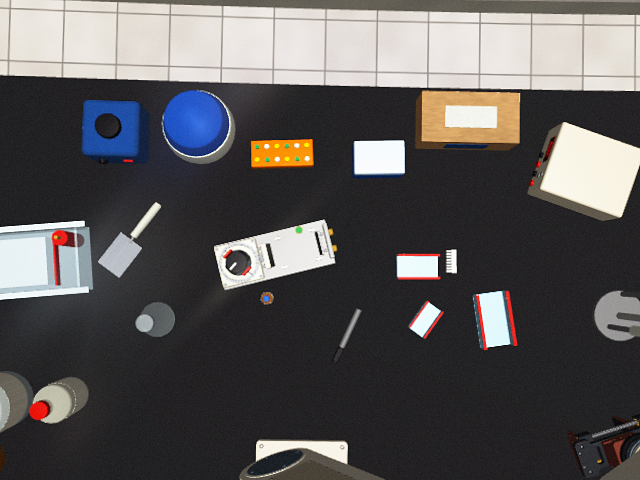

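The top view shows three tray candidates: (418,267), mid-sized with the comb beside it; (426,320), small; (495,320), large. I choose (418,267). The caster is at about (275,255), with its knob at (239,262). Next I check the choice in a close crop and measure.

Run:
```python
from h import *
im=snap('top')
cv2.imwrite('pics/c1.png',cv2.resize(im[205:355,205:525],(800,375),interpolation=cv2.INTER_CUBIC))
hsv=cv2.cvtColor(im,cv2.COLOR_BGR2HSV);H,S,V=cv2.split(hsv)
red=(((H<8)|(H>172))&(S>140)&(V>90)).astype(np.uint8)
def comps(m,x0,x1,y0,y1,mn):
    n,l,st,c=cv2.connectedComponentsWithStats(m)
    return [(i,l,c[i],st[i]) for i in range(1,n) if x0<c[i][0]<x1 and y0<c[i][1]<y1 and st[i][4]>=mn]
for i,l,c,st in comps(red,205,525,205,360,6):
    pts=np.argwhere(l==i)[:,::-1].astype(float)
    z=28 if c[0]>380 else 70
    P=np.array([plane('top',u,v,z)[:2] for u,v in pts]); 
    (cx,cy),(w,h),a=cv2.minAreaRect(P.astype(np.float32))
    d=np.linalg.svd(P-P.mean(0),full_matrices=False)[2][0]
    print('red',c.round(1),st[4],P.mean(0).round(1),(round(w),round(h)),'dir',np.degrees(np.arctan2(d[1],d[0])).round(1))
# caster
m=((S<50)&(V>110)).astype(np.uint8); m=cv2.morphologyEx(m,cv2.MORPH_CLOSE,np.ones((5,5)))
for i,l,c,st in comps(m,205,345,210,300,800):
    pts=np.argwhere(l==i)[:,::-1].astype(np.float32)
    r=cv2.minAreaRect(pts);b=cv2.boxPoints(r);print('caster',c,r);
    for u,v in b: print((u,v),plane('top',u,v,16).round(1))
s=snap('scene');cv2.imwrite('pics/c2.png',cv2.resize(s[175:275,295:405],(770,700))[:600])
```

```text
red [227.5 253.3] 24 [549.3 178.5] (5, 23) dir 138.1
red [419.  254.5] 86 [ 556.5 -275.7] (5, 99) dir -89.2
red [246.1 270.4] 31 [510.5 134.6] (5, 24) dir 136.0
red [420.3 278.3] 92 [ 499.4 -279.6] (7, 101) dir -88.1
red [511.1 317.8] 215 [ 409.3 -497.6] (132, 10) dir -171.4
red [481.  322.7] 153 [ 396.2 -425.7] (128, 8) dir -171.1
red [418.5 313.3] 44 [ 415.6 -275.8] (3, 75) dir 145.2
red [433.5 324.3] 88 [ 390.2 -312.1] (6, 79) dir 145.1
caster [277.8131984 253.705039 ] ((274.27276611328125, 254.31268310546875), (45.73585510253906, 115.82686614990234), 76.37300109863281)
(np.float32(212.60191), np.float32(245.7329)) [568.9 222.   16. ]
(np.float32(325.16824), np.float32(218.44408)) [640.5 -48.6  16. ]
(np.float32(335.9436), np.float32(262.89246)) [532.9 -76.6  16. ]
(np.float32(223.37729), np.float32(290.18127)) [462.3 193.3  16. ]
```

View pics/c1.png

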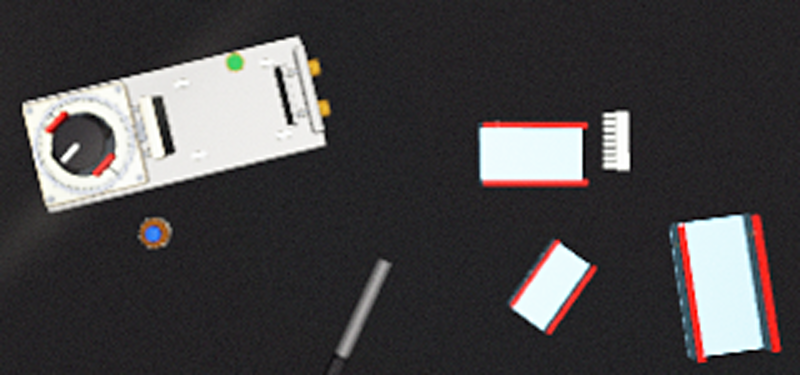

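View pics/c2.png

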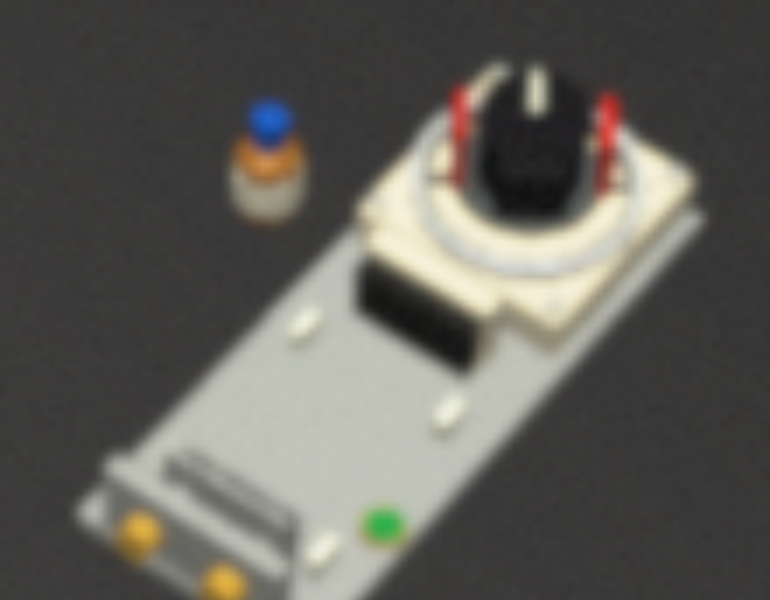

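The crop shows the chosen tray at top px (419,267), measuring about 60 x 100 at z=28 with the comb beside it. The small and large look-alikes are ruled out. The caster's gaskets, guides and red tabs are all visible. One more measurement, for the caster axes and a two-view check.

Run:
```python
from h import *
im=snap('top'); sc=snap('scene')
g=cv2.cvtColor(im,cv2.COLOR_BGR2GRAY).astype(float)
yd=np.array([-.256,.967]);yd/=np.linalg.norm(yd);
# side edges of base: scan columns u, subpixel at level
def cross(col,v0,v1,lev,step):
    vs=np.arange(v0,v1,step)
    for a,b in zip(vs[:-1],vs[1:]):
        if col[a]<lev<=col[b]: return a+step*(lev-col[a])/(col[b]-col[a])
T=[];B=[]
for u in range(262,312):
    a=cross(g[:,u],205,255,95,1);b=cross(g[:,u],310,255,95,-1)
    if a: T.append(plane('top',u,a,16)[:2])
    if b and u>275: B.append(plane('top',u,b,16)[:2])
fit=[]
for P in (T,B):
    P=np.array(P);
    vx,vy,x,y=cv2.fitLine(P.astype(np.float32),cv2.DIST_HUBER,0,.01,.01).ravel();fit.append((vx,vy,x,y))
    print('side',len(P),np.degrees(np.arctan2(vy,vx)).round(2),x,y)
a=np.mean([np.degrees(np.arctan2(f[1],f[0]))%180 for f in fit]);ar=np.radians(a)
yd=np.array([np.cos(ar),np.sin(ar)]);xd=np.array([yd[1],-yd[0]])
X=[np.dot(f[2:],xd) for f in fit];print('ang y',a,'width',X[0]-X[1]);x0=np.mean(X)
# red tabs triangulated
def reds(img,box,n):
    H,S,V=cv2.split(cv2.cvtColor(img,cv2.COLOR_BGR2HSV));m=(((H<10)|(H>170))&(S>110)&(V>70)).astype(np.uint8)
    u0,u1,v0,v1=box;k,l,st,c=cv2.connectedComponentsWithStats(m[v0:v1,u0:u1])
    return [(st[i,4],c[i]+[u0,v0]) for i in range(1,k) if st[i,4]>n]
def tri(p,q):
    o1,d1=ray('top',*p);o2,d2=ray('scene',*q)
    s=np.linalg.lstsq(np.c_[d1,-d2],o2-o1,rcond=None)[0];A=o1+s[0]*d1;C=o2+s[1]*d2;return (A+C)/2,np.linalg.norm(A-C)
rt=reds(im,(210,260,235,290),6);rs=reds(sc,(350,395,180,210),6);print(rt,rs)
rt=sorted([c for _,c in rt],key=lambda c:c[0]);rs=sorted([c for _,c in rs],key=lambda c:c[0])
if len(rs)==2:
  A=[tri(rt[0],rs[1]),tri(rt[1],rs[0])];print('tabs tri',A)
for z in (70,84):
  k=(plane('top',*rt[0],z)+plane('top',*rt[1],z))/2;print('knob@',z,k.round(1),'x off',k[:2]@xd-x0,'y',k[:2]@yd)
# trays
tt=reds(im,(390,445,240,290),40);ts=reds(sc,(215,270,260,310),15);print('tray',tt,ts)
# gasket profile along caster centerline, z 45 then convert
for z in (40,):
  k=(plane('top',*rt[0],70)+plane('top',*rt[1],70))/2
  ky=k[:2]@yd
  for xx in (-18,0,18):
    r=[]
    for s in np.arange(-50,-235,-3):
      p=xd*(x0+xx)+yd*(ky+s);u,v=proj('top',[*p,z]);r.append(int(cv2.getRectSubPix(g.astype(np.float32),(1,1),(u,v))[0,0]))
    print(xx,r)
np.savez('c.npz',xd=xd,yd=yd,x0=x0)
```

```text
side 50 -75.14 611.3285 63.15466
side 36 -75.23 503.79565 35.043396
ang y 104.81548 width 111.14609
[(np.int32(31), array([227.19354839, 253.51612903])), (np.int32(37), array([246.32432432, 270.18918919]))] [(np.int32(26), array([360.23076923, 192.46153846])), (np.int32(37), array([381.2972973 , 193.83783784]))]
tabs tri [(array([548.53419984, 178.27725687,  78.34558316]), np.float64(0.27872389393305713)), (array([510.88523351, 133.17476226,  80.64822249]), np.float64(0.35140883693287445))]
knob@ 70 [529.8 156.7  70. ] x off 0.6849265263405186 y 16.005640746373878
knob@ 84 [529.5 155.1  84. ] x off -0.041240804805966036 y 14.506003147075235
tray [(np.int32(125), array([419.232, 254.072])), (np.int32(131), array([419.29770992, 277.94656489]))] [(np.int32(121), array([235.7107438 , 274.39669421])), (np.int32(64), array([249.546875, 288.34375 ]))]
-18 [191, 199, 212, 188, 244, 251, 254, 190, 39, 28, 11, 203, 239, 235, 233, 234, 234, 234, 234, 235, 235, 234, 234, 235, 235, 235, 235, 235, 235, 235, 235, 236, 236, 236, 236, 236, 236, 236, 236, 236, 236, 236, 236, 235, 236, 237, 240, 169, 42, 53, 203, 211, 197, 201, 186, 167, 234, 231, 202, 177, 182, 150]
0 [181, 186, 194, 207, 244, 249, 251, 191, 61, 41, 46, 178, 233, 232, 233, 233, 233, 233, 233, 234, 234, 234, 235, 235, 234, 234, 234, 235, 234, 234, 234, 235, 235, 235, 235, 236, 235, 235, 235, 236, 236, 236, 236, 236, 237, 237, 237, 167, 39, 21, 211, 230, 234, 239, 206, 156, 224, 239, 182, 14, 32, 34]
18 [178, 192, 202, 216, 245, 248, 251, 211, 58, 50, 69, 173, 231, 231, 231, 230, 230, 231, 231, 232, 233, 232, 232, 233, 233, 233, 234, 233, 233, 233, 234, 234, 235, 235, 235, 234, 234, 235, 236, 235, 235, 235, 235, 236, 236, 235, 239, 190, 24, 42, 195, 186, 183, 200, 185, 166, 220, 237, 194, 161, 183, 154]
```

Tab triangulation agrees with the axis: width 111 against 110, x offset about 0, and jaw gasket 81 mm from the knob. The gasket gap runs from +54 to about -56 mm at bed. Now I compute the first move.

```bash
cat >> h.py <<'E'
from scipy.spatial.transform import Rotation as Ro
def tri(p,q):
    o1,d1=ray('top',*p);o2,d2=ray('scene',*q)
    s=np.linalg.lstsq(np.c_[d1,-d2],o2-o1,rcond=None)[0];return (o1+s[0]*d1+o2+s[1]*d2)/2
def go(X,ang):
    "tool shift (m) and turn (deg) to TCP X, pointing down, tool y at world angle ang"
    s=robot.observe();R=Ro.from_rotvec(s['tcp_rot']).as_matrix();p=np.array(s['position'])
    a=np.radians(ang);y=np.array([np.cos(a),np.sin(a),0]);z=np.array([0,0,-1.]);G=np.c_[np.cross(y,z),y,z]
    print('now',s['time_s'],p.round(1),'yang',np.degrees(np.arctan2(R[1,1],R[0,1])).round(2),'w',round(s['grip_width'],1),'gf',round(s['grasp_force'],1),'F',np.round(s['force'],1),'M',np.round(s['ft_torque'],2))
    print(' turn',np.degrees(Ro.from_matrix(R.T@G).as_rotvec()).round(2),'shift m',(R.T@(np.array(X)-p)/1000).round(4))
E
python3 - <<'E'
from h import *
a=tri((419.23,254.07),(249.55,288.34));b=tri((419.30,277.95),(235.71,274.40));print(a,b,(a+b)/2)
for z in (24,28): 
  p=plane('top',419.23,254.07,z);q=plane('top',419.3,277.95,z);print(z,(p+q)/2,p-q)
d=np.load('c.npz');k=15.2
bed=d['xd']*d['x0']+d['yd']*(k-135);print('bed',bed,'place',bed-d['yd'],'knob',d['xd']*d['x0']+d['yd']*k)
m=((p+q)/2)[:2]
go([*m,105],1.6);go([*m,5],1.6)
E
```

```text
[ 559.04777818 -272.27414526   36.65642478] [ 500.88358918 -275.26520492   32.44395871] [ 529.96568368 -273.76967509   34.55019174]
24 [ 529.04489558 -277.47142522   24.        ] [57.60696784  0.69650519  0.        ]
28 [ 528.95901186 -276.69505612   28.        ] [57.44397204  0.69453446  0.        ]
bed [563.8766   25.22583] place [564.1323    24.259075] knob [529.35614 155.73767]
now 0.3 [ 201.8 -591.3  196.3] yang -71.16 w 87.8 gf 0.0 F [ 0.2 -0.2 -0.3] M [0.07 0.01 0.04]
 turn [-2.000e-02 -2.000e-02 -7.276e+01] shift m [ 0.4113 -0.1921  0.0914]
now 0.3 [ 201.8 -591.3  196.3] yang -71.16 w 87.8 gf 0.0 F [ 0.2 -0.2 -0.3] M [0.07 0.01 0.04]
 turn [-2.000e-02 -2.000e-02 -7.276e+01] shift m [ 0.4113 -0.1921  0.1914]
```

```bash
python3 -m pendant '[0,0,-9,0.05,-0.024,0.01,0.0878, 0,0,-18,0.1,-0.048,0.02,0.0878, 0,0,-27,0.15,-0.072,0.03,0.0878, 0,0,-36,0.2,-0.096,0.04,0.0878, 0,0,-45,0.25,-0.12,0.05,0.0878, 0,0,-54,0.3,-0.144,0.06,0.0878, 0,0,-63,0.35,-0.166,0.075,0.0878, 0,0,-72.7,0.395,-0.185,0.09,0.0878, 0,0,-72.7,0.411,-0.192,0.12,0.0878, 0,0,-72.7,0.4113,-0.1921,0.145,0.0878]' 20
python3 - <<'E'
from h import *
go([529,-277.1,5],1.2)
E
```

```text
time_s: 1.55
position: [530.3, -275.5, 50.7]
tcp_rot: [2.188, 2.254, 0.0]
force: [-0.1, 0.3, 0.5]
grip_width: 88.0
grasp_force: 0.0
now 1.55 [ 530.3 -275.5   50.7] yang 1.68 w 88.0 gf 0.0 F [-0.1  0.3  0.5] M [-0.06 -0.08 -0.05]
 turn [0.02 0.01 0.48] shift m [-0.0015 -0.0014  0.0457]
```

```bash
python3 -m pendant '[0,0,0.3,-0.0015,-0.001,0.025,0.0878, 0,0,0.3,-0.0015,-0.001,0.042,0.0878, 0,0,0.3,-0.0015,-0.001,0.0455,0.0878, 0,0,0.3,-0.0015,-0.001,0.0455,0.075, 0,0,0.3,-0.0015,-0.001,0.0455,0.066, 0,0,0.3,-0.0015,-0.001,0.0455,0.060, 0,0,0.3,-0.0015,-0.001,0.0455,0.055, 0,0,0.3,-0.0015,-0.001,0.0455,0.05, 0,0,0.3,-0.0015,-0.001,0.0455,0.05, 0,0,0.3,-0.0015,-0.001,0.0455,0.05]' 20
python3 - <<'E'
from h import *
go([529,-277.1,85],1.2)
E
```

```text
time_s: 2.8
position: [528.1, -278.4, 6.0]
tcp_rot: [-2.197, -2.245, 0.0]
force: [0.0, -0.3, 0.2]
grip_width: 49.9
grasp_force: 0.0
now 2.8 [ 528.1 -278.4    6. ] yang 1.24 w 49.9 gf 0.0 F [ 0.  -0.3  0.2] M [-0.01 -0.12 -0.04]
 turn [-0.   -0.    0.04] shift m [ 0.0013  0.0009 -0.079 ]
```

The opening is 49.9 mm with no grip force, so nothing is held. I look.

Run:
```python
from h import *
a=snap('top');b=snap('scene')
A=cv2.resize(a[225:305,370:480],(550,400),interpolation=cv2.INTER_CUBIC);B=cv2.resize(b[190:320,170:300],(400,400),interpolation=cv2.INTER_CUBIC)
cv2.imwrite('pics/g1.png',cv2.resize(np.hstack([A,B]),(800,337)))
print(proj('top',[528,-278,10]),proj('scene',[528,-278,10]))
```

```text
[418.36124646 266.53230991] [240.96451866 286.58727107]
```

View pics/g1.png

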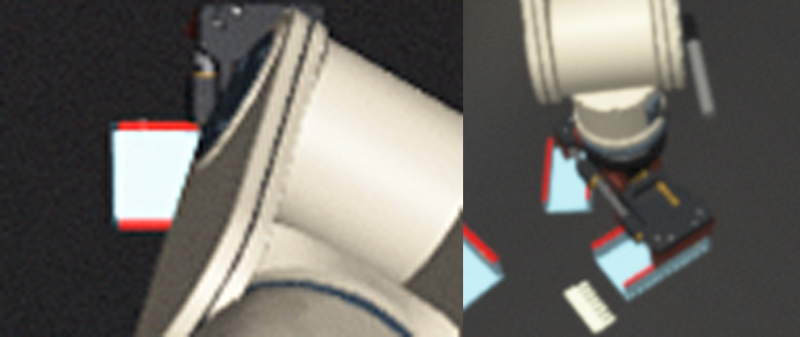

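The tray has not moved (red edges at the same pixels), yet the fingers read 50 mm apart where the tray should be. I raise 45 mm gently and look again.

```bash
python3 -m pendant '[0,0,0,0,0,0,0.05, 0,0,0,0,0,-0.003,0.05, 0,0,0,0,0,-0.008,0.05, 0,0,0,0,0,-0.015,0.05, 0,0,0,0,0,-0.025,0.05, 0,0,0,0,0,-0.035,0.05, 0,0,0,0,0,-0.045,0.05, 0,0,0,0,0,-0.045,0.05, 0,0,0,0,0,-0.045,0.05, 0,0,0,0,0,-0.045,0.05]'
python3 - <<'E'
from h import *
go([529,-277.1,85],1.2)
b=snap('scene');cv2.imwrite('pics/g2.png',cv2.resize(b[215:315,190:290],(600,600),interpolation=cv2.INTER_CUBIC))
for X in ([528,-278,50],[528+31,-278,50],[528-31,-278,50]):print(proj('scene',X))
E
```

```text
time_s: 4.15
position: [527.8, -278.2, 50.7]
tcp_rot: [-2.197, -2.245, 0.0]
force: [-0.5, 0.5, 0.1]
grip_width: 50.0
grasp_force: 0.0
now 4.15 [ 527.8 -278.2   50.7] yang 1.24 w 50.0 gf 0.0 F [-0.5  0.5  0.1] M [-0.03 -0.07 -0.  ]
 turn [-0.04 -0.02  0.04] shift m [ 0.0011  0.0012 -0.0343]
[239.33456917 278.34018377]
[245.99298079 286.65248612]
[232.81523942 270.1874735 ]
```

View pics/g2.png

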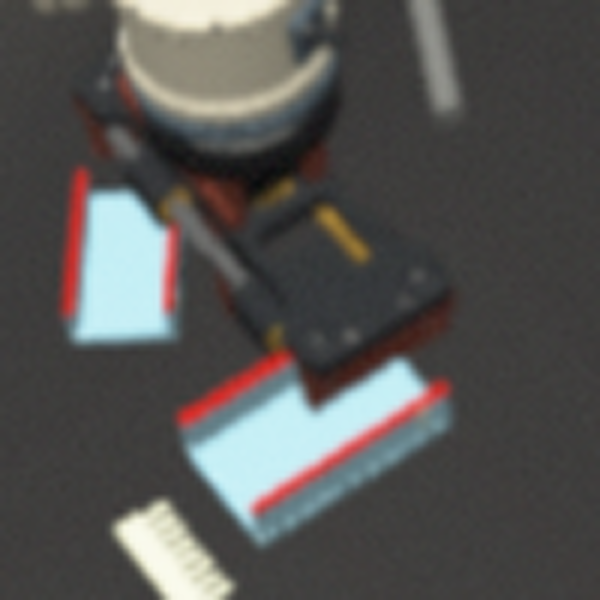

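The gripper looks higher in the picture than its reported pose: no finger shows at the predicted near-finger pixel (crop 336,430), and the tray is untouched. I check against the start picture.

Run:
```python
from h import *
y=np.array([np.cos(np.radians(-71.2)),np.sin(np.radians(-71.2)),0]);x=np.array([.947,.322,0])
for h in (0,40,80): 
  print(h,[proj('scene',np.array([201.8,-591.4,196.5+h])+s*y).round().tolist() for s in(-50,50)])
im=cv2.imread('pics/s0.png');cv2.imwrite('pics/g3.png',cv2.resize(im[120:260,0:110],(550,600)[::1],interpolation=cv2.INTER_CUBIC))
# gripper now: body bottom box corners for reported pose
p=np.array([527.8,-278.2,50.7]);ya=np.array([1,.02,0]);xa=np.array([.02,-1,0])
print([(proj('scene',p+[0,0,80]+a*89*ya+b*37.5*xa)-[190,215])*6 for a,b in((1,1),(1,-1),(-1,1))])
print(robot.observe()['joint_pos'])
```

```text
0 [[72.0, 208.0], [42.0, 235.0]]
40 [[66.0, 198.0], [36.0, 225.0]]
80 [[61.0, 187.0], [29.0, 214.0]]
[array([321.00388262, 471.04807479]), array([477.21253758, 370.78619326]), array([ 80.37099727, 179.42566183])]
[-5.05094295e-01  5.79142146e-01  1.77564050e+00 -1.25171075e-05
  7.87588543e-01 -5.26694548e-01]
```

View pics/g3.png

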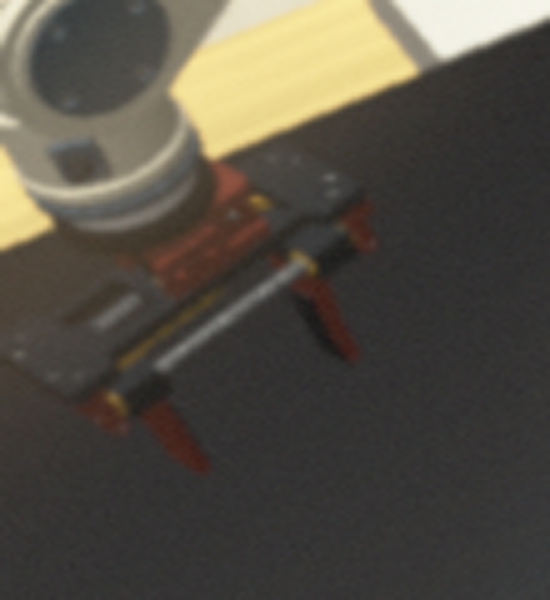

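In the start picture the tips sit at scene px (70,203) and (40,230), about 5 px (18 mm) above the projected TCP. At reported z=6 the fingers closed over the tray without touching, so the tips were really above 28 mm. That makes reported z=-14 (tips >8 mm) safe. I retry there and feel for contact.

```bash
python3 -m pendant '[0,0,0,0,0,0,0.07, 0,0,0,0,0,0,0.0878, 0,0,0,0,0,0.015,0.0878, 0,0,0,0,0,0.035,0.0878, 0,0,0,0,0,0.045,0.0878, 0,0,0,0,0,0.050,0.0878, 0,0,0,0,0,0.055,0.0878, 0,0,0,0,0,0.060,0.0878, 0,0,0,0,0,0.0645,0.0878, 0,0,0,0,0,0.0645,0.0878]' 20
python3 - <<'E'
from h import *
go([528,-278.1,5],1.2)
b=snap('scene');cv2.imwrite('pics/g4.png',cv2.resize(b[215:315,190:290],(600,600),interpolation=cv2.INTER_CUBIC))
E
```

```text
time_s: 5.45
position: [528.0, -278.3, -13.6]
tcp_rot: [-2.197, -2.245, 0.0]
force: [-0.9, -0.9, 0.4]
grip_width: 87.7
grasp_force: 0.0
now 5.45 [ 528.  -278.3  -13.6] yang 1.24 w 87.7 gf 0.0 F [-0.9 -0.9  0.4] M [-0.05 -0.11  0.06]
 turn [-0.02 -0.01  0.04] shift m [ 0.0002  0.     -0.0186]
```

View pics/g4.png

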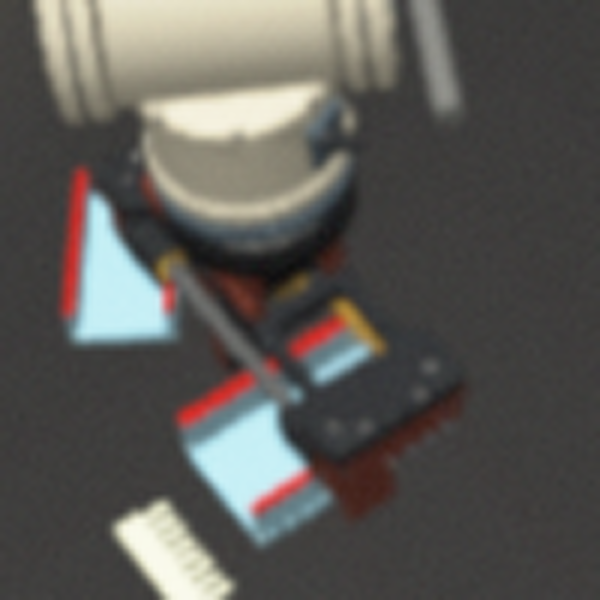

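The near finger now shows outside the tray at px (252,301), with its tip at z of about 9. So the reported height reads about 22 mm low, while the horizontal position agrees. I go 3 mm lower and close.

```bash
python3 -m pendant '[0,0,0,0,0,0.0015,0.08, 0,0,0,0,0,0.003,0.072, 0,0,0,0,0,0.003,0.066, 0,0,0,0,0,0.003,0.062, 0,0,0,0,0,0.003,0.058, 0,0,0,0,0,0.003,0.054, 0,0,0,0,0,0.003,0.05, 0,0,0,0,0,0.003,0.05, 0,0,0,0,0,0.003,0.05, 0,0,0,0,0,0.003,0.05]' 20
python3 - <<'E'
from h import *
go([528,-278.1,5],1.2)
E
```

```text
time_s: 6.75
position: [528.2, -278.4, -16.4]
tcp_rot: [2.197, 2.245, 0.0]
force: [0.9, -0.4, -0.3]
grip_width: 60.0
grasp_force: 20.0
now 6.75 [ 528.2 -278.4  -16.4] yang 1.24 w 60.0 gf 20.0 F [ 0.9 -0.4 -0.3] M [ 0.02 -0.19 -0.03]
 turn [0.01 0.01 0.04] shift m [ 0.0004 -0.0002 -0.0214]
```

Gripped at 60.0 mm, 20 N. Lift and check.

```bash
python3 -m pendant '[0,0,0,0,0,-0.003,0.05, 0,0,0,0,0,-0.01,0.05, 0,0,0,0,0,-0.022,0.05, 0,0,0,0,0,-0.037,0.05, 0,0,0,0,0,-0.055,0.05, 0,0,0,0,0,-0.072,0.05, 0,0,0,0,0,-0.085,0.05, 0,0,0,0,0,-0.09,0.05, 0,0,0,0,0,-0.09,0.05, 0,0,0,0,0,-0.09,0.05]' 25
python3 - <<'E'
from h import *
go([563.4,23,73],14.8)
E
```

```text
time_s: 8.0
position: [527.6, -278.2, 72.9]
tcp_rot: [-2.197, -2.244, 0.001]
force: [-0.6, 0.7, -0.9]
grip_width: 59.8
grasp_force: 25.0
now 8.0 [ 527.6 -278.2   72.9] yang 1.24 w 59.8 gf 25.0 F [-0.6  0.7 -0.9] M [-0.02 -0.1  -0.03]
 turn [ -0.05  -0.04 -13.56] shift m [3.003e-01 4.230e-02 1.000e-04]
```

```bash
python3 -m pendant '[0,0,-1,0.02,0.003,0,0.05, 0,0,-3,0.055,0.008,0,0.05, 0,0,-5,0.1,0.014,0,0.05, 0,0,-7,0.145,0.02,0,0.05, 0,0,-9,0.19,0.027,0,0.05, 0,0,-11,0.235,0.033,0,0.05, 0,0,-13,0.27,0.038,0,0.05, 0,0,-13.6,0.29,0.041,0,0.05, 0,0,-13.6,0.3003,0.0423,0,0.05, 0,0,-13.6,0.3003,0.0423,0,0.05]' 25
python3 - <<'E'
from h import *
go([563.4,23,9],14.8)
b=snap('scene');a=snap('top')
cv2.imwrite('pics/p1.png',cv2.resize(np.hstack([cv2.resize(b[170:280,285:405],(480,440),interpolation=cv2.INTER_CUBIC),cv2.resize(a[200:310,210:350],(560,440),interpolation=cv2.INTER_CUBIC)]),(800,338)))
E
```

```text
time_s: 9.25
position: [563.8, 22.9, 73.4]
tcp_rot: [-1.916, -2.49, 0.0]
force: [-0.4, -0.1, -1.5]
grip_width: 59.8
grasp_force: 25.0
now 9.25 [563.8  22.9  73.4] yang 14.86 w 59.8 gf 25.0 F [-0.4 -0.1 -1.5] M [-0.05 -0.1   0.02]
 turn [-0.02  0.    0.06] shift m [ 0.0002 -0.0003  0.0644]
```

View pics/p1.png

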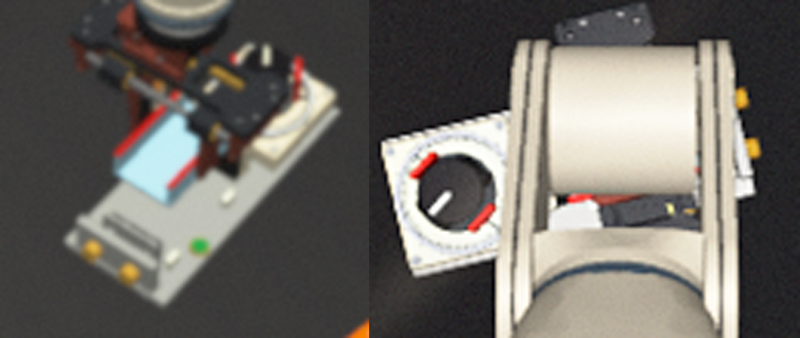

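The tray hangs over the bed at the correct yaw, in line with the caster in the scene view (tray at crop (170,150), end plate at (120,240)). Descend to 3 mm above the bed.

```bash
python3 -m pendant '[0,0,0,0.0002,-0.0003,0.01,0.05, 0,0,0,0.0002,-0.0003,0.025,0.05, 0,0,0,0.0002,-0.0003,0.04,0.05, 0,0,0,0.0002,-0.0003,0.05,0.05, 0,0,0,0.0002,-0.0003,0.055,0.05, 0,0,0,0.0002,-0.0003,0.059,0.05, 0,0,0,0.0002,-0.0003,0.063,0.05, 0,0,0,0.0002,-0.0003,0.067,0.05, 0,0,0,0.0002,-0.0003,0.070,0.05, 0,0,0,0.0002,-0.0003,0.070,0.05]' 25
python3 - <<'E'
from h import *
go([563.4,23,-0.4],14.8)
E
```

```text
time_s: 10.6
position: [563.4, 22.9, 3.4]
tcp_rot: [-1.916, -2.49, 0.0]
force: [-1.0, -0.3, -0.7]
grip_width: 60.0
grasp_force: 25.0
now 10.6 [563.4  22.9   3.4] yang 14.84 w 60.0 gf 25.0 F [-1.  -0.3 -0.7] M [-0.   -0.09 -0.06]
 turn [-0.02 -0.    0.04] shift m [0.0001 0.     0.0038]
```

No contact with the guides. Ease down to the bed.

```bash
python3 -m pendant '[0,0,0,0,0,0.0005,0.05, 0,0,0,0,0,0.001,0.05, 0,0,0,0,0,0.0015,0.05, 0,0,0,0,0,0.002,0.05, 0,0,0,0,0,0.0024,0.05, 0,0,0,0,0,0.0028,0.05, 0,0,0,0,0,0.0032,0.05, 0,0,0,0,0,0.0036,0.05, 0,0,0,0,0,0.0036,0.05, 0,0,0,0,0,0.0036,0.05]' 25
python3 - <<'E'
from h import *
go([563.4,23,-0.4],14.8)
E
```

```text
time_s: 11.85
position: [563.6, 22.9, -0.0]
tcp_rot: [-1.916, -2.49, -0.0]
force: [0.1, 0.4, -1.1]
grip_width: 59.8
grasp_force: 25.0
now 11.85 [563.6  22.9  -0. ] yang 14.83 w 59.8 gf 25.0 F [ 0.1  0.4 -1.1] M [-0.01 -0.05 -0.04]
 turn [-0.   -0.    0.03] shift m [ 0.0002 -0.0001  0.0004]
```

```bash
python3 -m pendant '[0,0,0,0,0,0.0002,0.05, 0,0,0,0,0,0.0004,0.05, 0,0,0,0,0,0.0006,0.05, 0,0,0,0,0,0.0008,0.05, 0,0,0,0,0,0.001,0.05, 0,0,0,0,0,0.0012,0.05, 0,0,0,0,0,0.0012,0.05, 0,0,0,0,0,0.0012,0.05, 0,0,0,0,0,0.0012,0.05, 0,0,0,0,0,0.0012,0.05]' 25
```

```text
time_s: 13.1
position: [563.6, 22.9, -0.4]
tcp_rot: [1.916, 2.49, 0.0]
force: [-2.5, 0.4, 9.5]
grip_width: 59.7
grasp_force: 25.0
```

Bed contact is at reported z=-0.4, exactly as predicted. Release and rise.

```bash
python3 -m pendant '[0,0,0,0,0,0.0008,0.056, 0,0,0,0,0,0.0006,0.06, 0,0,0,0,0,0.0006,0.064, 0,0,0,0,0,0.0006,0.070, 0,0,0,0,0,0.0006,0.076, 0,0,0,0,0,0.0006,0.078, 0,0,0,0,0,-0.010,0.078, 0,0,0,0,0,-0.035,0.08, 0,0,0,0,0,-0.075,0.0878, 0,0,0,0,0,-0.11,0.0878]' 25
python3 - <<'E'
from h import *
go([529,155.2,70],48)
b=snap('scene')
H,S,V=cv2.split(cv2.cvtColor(b,cv2.COLOR_BGR2HSV));m=(((H<10)|(H>170))&(S>110)&(V>70)).astype(np.uint8)
k,l,st,c=cv2.connectedComponentsWithStats(m[170:280,290:410])
for i in range(1,k):
  if st[i,4]>10: print(c[i]+[290,170],st[i],plane('scene',*(c[i]+[290,170]),44).round(1))
d=np.load('c.npz');print(d['xd'],d['yd'],d['x0'])
E
```

```text
time_s: 14.35
position: [563.7, 22.9, 110.7]
tcp_rot: [1.916, 2.489, 0.001]
force: [0.1, 0.0, -0.6]
grip_width: 87.7
grasp_force: 0.0
now 14.35 [563.7  22.9 110.7] yang 14.84 w 87.7 gf 0.0 F [ 0.1  0.  -0.6] M [-0.03 -0.07  0.  ]
 turn [ 4.000e-02  2.000e-02 -3.316e+01] shift m [0.1368 0.0003 0.0407]
[335.232 177.72 ] [ 35   0  21  16 125] [400.6 133.3  44. ]
[323.45454545 189.27272727] [33 17  2  6 11] [415.3  78.8  44. ]
[381.17073171 193.82926829] [90 18  4 14 41] [527.9 200.   44. ]
[361.875 207.875] [70 35  5  6 16] [534.5 122.6  44. ]
[355.70588235 214.88235294] [65 40  3 11 17] [543.5  92.9  44. ]
[332.72131148 226.19672131] [32 45 23 22 61] [536.2  17.7  44. ]
[351.16923077 233.92307692] [49 53 23 25 65] [586.9  41.3  44. ]
[0.9667543 0.255707 ] [-0.255707   0.9667543] 551.5805
```

The tray is on the bed. Its red edges at z=44 have their midpoint near (562,29) in the scene view, consistent with the commanded place within that camera's bias. Now move over the knob with tool y along the tabs at about 48°.

```bash
python3 -m pendant '[0,0,-8,0.03,0,0,0.0878, 0,0,-16,0.06,0,0,0.0878, 0,0,-24,0.09,0,0,0.0878, 0,0,-31,0.12,0,0,0.0878, 0,0,-33.2,0.1368,0.0003,0,0.0878, 0,0,-33.2,0.1368,0.0003,0.02,0.0878, 0,0,-33.2,0.1368,0.0003,0.04,0.0878, 0,0,-33.2,0.1368,0.0003,0.06,0.0878, 0,0,-33.2,0.1368,0.0003,0.075,0.0878, 0,0,-33.2,0.1368,0.0003,0.081,0.0878]' 10
python3 - <<'E'
from h import *
go([529,155.2,29],48)
b=snap('scene');H,S,V=cv2.split(cv2.cvtColor(b,cv2.COLOR_BGR2HSV));m=(((H<10)|(H>170))&(S>110)&(V>70)).astype(np.uint8)
k,l,st,c=cv2.connectedComponentsWithStats(m[185:260,315:390])
for i in range(1,k):
  if st[i,4]>10: print((c[i]+[315,185]).round(1),st[i],plane('scene',*(c[i]+[315,185]),44).round(1))
E
```

```text
time_s: 15.65
position: [528.6, 154.9, 27.1]
tcp_rot: [-1.126, -2.932, 0.001]
force: [-0.5, 0.5, -0.2]
grip_width: 87.7
grasp_force: 0.0
now 15.65 [528.6 154.9  27.1] yang 48.0 w 87.7 gf 0.0 F [-0.5  0.5 -0.2] M [-0.02 -0.13  0.02]
 turn [-0.05 -0.03 -0.  ] shift m [-0.0001  0.0005 -0.0019]
[351.8 191.7] [36  3  3 11 20] [471.4 138.   44. ]
[360.3 192.3] [44  2  3 14 27] [487.5 155.9  44. ]
[381.3 193.9] [65  3  4 14 36] [528.2 200.2  44. ]
[388.1 194.4] [72  5  3 11 16] [541.4 214.6  44. ]
[332.9 226.1] [ 7 30 23 22 62] [536.1  18.2  44. ]
[351. 234.] [24 38 23 25 64] [587.   40.8  44. ]
```

Fingers straddle the tabs (scene px: fingers 351.8 and 388.1, tabs 360.3 and 381.3), perhaps about 1–2 mm off along the pinch. I close gently to just touch and feel which side touches first.

```bash
python3 -m pendant '[0,0,0,0,0.0005,-0.0015,0.08, 0,0,0,0,0.0005,-0.0015,0.072, 0,0,0,0,0.0005,-0.0015,0.068, 0,0,0,0,0.0005,-0.0015,0.066, 0,0,0,0,0.0005,-0.0015,0.064, 0,0,0,0,0.0005,-0.0015,0.063, 0,0,0,0,0.0005,-0.0015,0.063, 0,0,0,0,0.0005,-0.0015,0.063, 0,0,0,0,0.0005,-0.0015,0.063, 0,0,0,0,0.0005,-0.0015,0.063]' 8
python3 - <<'E'
from h import *
go([529,155.2,29],48)
s=robot.observe();R=Ro.from_rotvec(s['tcp_rot']).as_matrix();print('tool F',R.T@s['force'],'M',R.T@s['ft_torque'])
E
```

```text
time_s: 16.95
position: [529.7, 155.6, 29.5]
tcp_rot: [1.125, 2.932, 0.001]
force: [3.2, 3.6, 3.4]
grip_width: 63.1
grasp_force: 2.6
now 16.95 [529.7 155.6  29.5] yang 48.04 w 63.1 gf 2.6 F [3.2 3.6 3.4] M [ 0.61 -0.87  0.01]
 turn [0.05 0.03 0.04] shift m [ 0.0002 -0.0008  0.0005]
tool F [ 0.06161322  4.80203052 -3.38334248] M [-1.03408658 -0.24268939 -0.01099853]
```

The +y finger touches first (4.8 N), so the pinch centre is about 1.4 mm further along +y. Correct it.

```bash
python3 -m pendant '[0,0,0,0,0,0,0.066, 0,0,0,0,0.0007,0,0.066, 0,0,0,0,0.0014,0,0.066, 0,0,0,0,0.0014,0,0.064, 0,0,0,0,0.0014,0,0.0625, 0,0,0,0,0.0014,0,0.0615, 0,0,0,0,0.0014,0,0.0615, 0,0,0,0,0.0014,0,0.0615, 0,0,0,0,0.0014,0,0.0615, 0,0,0,0,0.0014,0,0.0615]' 8
cat >> h.py <<'E'
def st():
    s=robot.observe();R=Ro.from_rotvec(s['tcp_rot']).as_matrix();print(s['time_s'],np.round(s['position'],1),'yang',np.degrees(np.arctan2(R[1,1],R[0,1])).round(1),'w',round(s['grip_width'],2),'gf',round(s['grasp_force'],1),'toolF',(R.T@s['force']).round(1),'M',(R.T@s['ft_torque']).round(3))
E
python3 -c "
from h import *
for _ in range(3): st()"
```

```text
time_s: 18.2
position: [529.8, 156.5, 29.1]
tcp_rot: [-1.125, -2.933, 0.001]
force: [2.4, -1.0, -2.0]
grip_width: 61.7
grasp_force: 4.3
18.2 [529.8 156.5  29.1] yang 48.0 w 61.67 gf 4.3 toolF [-2.5  0.8  2. ] M [-0.285 -0.408  0.003]
18.2 [529.8 156.5  29.1] yang 48.0 w 61.67 gf 4.3 toolF [-2.5  0.8  2. ] M [-0.285 -0.408  0.003]
18.2 [529.8 156.5  29.1] yang 48.0 w 61.67 gf 4.3 toolF [-2.5  0.8  2. ] M [-0.285 -0.408  0.003]
```

Balanced. Pinch fully in.

```bash
python3 -m pendant '[0,0,0,0,0.0001,0,0.060, 0,0,0,0,0.0002,0,0.0585, 0,0,0,0,0.0002,0,0.057, 0,0,0,0,0.0002,0,0.0555, 0,0,0,0,0.0002,0,0.054, 0,0,0,0,0.0002,0,0.052, 0,0,0,0,0.0002,0,0.05, 0,0,0,0,0.0002,0,0.05, 0,0,0,0,0.0002,0,0.05, 0,0,0,0,0.0002,0,0.05]' 25; python3 -c "
from h import *
st()"
```

```text
time_s: 19.45
position: [530.3, 157.0, 29.2]
tcp_rot: [1.125, 2.933, 0.001]
force: [4.2, 4.3, -8.4]
grip_width: 55.2
grasp_force: 24.9
19.45 [530.3 157.   29.2] yang 48.0 w 55.21 gf 24.9 toolF [-0.2  6.   8.4] M [-0.973 -0.067 -0.033]
```

```bash
python3 -m pendant '[0,0,0,0,0.0003,0,0.05, 0,0,2,0,0.0004,0,0.05, 0,0,5,0,0.0004,0,0.05, 0,0,8,0,0.0004,0,0.05, 0,0,11,0,0.0004,0,0.05, 0,0,14,0,0.0004,0,0.05, 0,0,17,0,0.0004,0,0.05, 0,0,20,0,0.0004,0,0.05, 0,0,20,0,0.0004,0,0.05, 0,0,20,0,0.0004,0,0.05]' 25; python3 -c "
from h import *
st()
b=snap('scene');H,S,V=cv2.split(cv2.cvtColor(b,cv2.COLOR_BGR2HSV));m=(((H<10)|(H>170))&(S>110)&(V>70)).astype(np.uint8)
k,l,st,c=cv2.connectedComponentsWithStats(m[200:260,315:390])
for i in range(1,k):
  if st[i,4]>10: print((c[i]+[315,200]).round(1),st[i],plane('scene',*(c[i]+[315,200]),44).round(1))
g=b[205:245,325:385].max(2)
np.save('a.npy',b)
"
```

```text
time_s: 20.7
position: [529.9, 156.7, 29.1]
tcp_rot: [-1.616, -2.693, 0.002]
force: [0.7, -0.6, -6.0]
grip_width: 55.0
grasp_force: 24.9
20.7 [529.9 156.7  29.1] yang 28.1 w 54.97 gf 24.9 toolF [-0.9  0.4  6. ] M [-0.249 -0.126  0.024]
[378.5 201.7] [61  0  6  5 21] [545.6 174.7  44. ]
[332.7 226.2] [ 7 15 23 23 65] [536.3  17.7  44. ]
[350.4 234.8] [24 24 22 25 63] [587.9  37.8  44. ]
```

```bash
python3 -m pendant '[0,0,2,0,0,0,0.05, 0,0,4,0,0,0,0.05, 0,0,6,0,0,0,0.05, 0,0,8,0,0,0,0.05, 0,0,9,0,0,0,0.05, 0,0,10,0,0,0,0.05, 0,0,10,0,0,0,0.05, 0,0,10,0,0,0,0.05, 0,0,10,0,0,0,0.05, 0,0,10,0,0,0,0.05]' 25; python3 -c "
from h import *
st()
b=snap('scene');H,S,V=cv2.split(cv2.cvtColor(b,cv2.COLOR_BGR2HSV));m=(((H<10)|(H>170))&(S>110)&(V>70)).astype(np.uint8)
k,l,st,c=cv2.connectedComponentsWithStats(m[200:260,315:390])
for i in range(1,k):
  if st[i,4]>10: print((c[i]+[315,200]).round(1),st[i],plane('scene',*(c[i]+[315,200]),44).round(1))
"
```

```text
time_s: 22.0
position: [529.7, 156.7, 29.1]
tcp_rot: [-1.846, -2.541, 0.002]
force: [-2.7, -3.4, -3.3]
grip_width: 55.2
grasp_force: 24.9
22.0 [529.7 156.7  29.1] yang 18.0 w 55.17 gf 24.9 toolF [-2.3 -3.6  3.3] M [ 0.674 -0.527  0.09 ]
[377.7 202.1] [60  0  8  6 28] [545.4 171.8  44. ]
[332.1 226.9] [ 6 16 24 23 67] [537.1  14.9  44. ]
[350.3 234.8] [23 24 23 25 66] [587.9  37.5  44. ]
```

```bash
python3 -m pendant '[0,0,1,0,-0.0001,0,0.05, 0,0,2,0,-0.0002,0,0.05, 0,0,3,0,-0.0002,0,0.05, 0,0,4,0,-0.0002,0,0.05, 0,0,5,0,-0.0002,0,0.05, 0,0,5,0,-0.0002,0,0.05, 0,0,5,0,-0.0002,0,0.05, 0,0,5,0,-0.0002,0,0.05, 0,0,5,0,-0.0002,0,0.05, 0,0,5,0,-0.0002,0,0.05]' 25; python3 -c "
from h import *
st()
for _ in range(5):
  eyes.read_camera('top');st()
"
```

```text
time_s: 23.3
position: [529.6, 156.6, 29.1]
tcp_rot: [-1.955, -2.458, 0.002]
force: [-3.3, -4.8, -3.4]
grip_width: 54.9
grasp_force: 24.9
23.3 [529.6 156.6  29.1] yang 13.0 w 54.88 gf 24.9 toolF [-3.9 -4.3  3.4] M [ 0.696 -0.61  -0.027]
23.35 [529.6 156.6  29.1] yang 13.0 w 55.21 gf 24.9 toolF [-3.1 -4.3  4. ] M [ 0.63  -0.606  0.002]
23.4 [529.6 156.6  29.1] yang 13.0 w 55.01 gf 24.9 toolF [-3.  -3.6  3. ] M [ 0.689 -0.61  -0.111]
23.45 [529.6 156.6  29.1] yang 13.0 w 55.29 gf 24.9 toolF [-3.8 -4.   3.1] M [ 0.642 -0.644 -0.045]
23.5 [529.6 156.6  29.1] yang 13.0 w 55.22 gf 24.9 toolF [-3.5 -4.7  3.4] M [ 0.634 -0.634 -0.044]
23.55 [529.6 156.6  29.1] yang 13.0 w 55.13 gf 24.9 toolF [-2.8 -4.2  3.7] M [ 0.624 -0.634 -0.046]
```

```bash
python3 -m pendant '[0,0,1,-0.0002,-0.0001,0,0.05, 0,0,2,-0.0003,-0.0003,0,0.05, 0,0,3,-0.0003,-0.0003,0,0.05, 0,0,4,-0.0003,-0.0003,0,0.05, 0,0,5,-0.0003,-0.0003,0,0.05, 0,0,5,-0.0003,-0.0003,0,0.05, 0,0,5,-0.0003,-0.0003,0,0.05, 0,0,5,-0.0003,-0.0003,0,0.05, 0,0,5,-0.0003,-0.0003,0,0.05, 0,0,5,-0.0003,-0.0003,0,0.05]' 25
cat >> h.py <<'E'
def feel(n=10):
    M=[];F=[]
    for i in range(n):
        b=eyes.read_camera('scene')[:,:,::-1]; s=robot.observe();R=Ro.from_rotvec(s['tcp_rot']).as_matrix();M.append(R.T@s['ft_torque']);F.append(R.T@s['force'])
    st();print('mean F',np.mean(F,0).round(2),'M',np.mean(M,0).round(3))
    H,S,V=cv2.split(cv2.cvtColor(b,cv2.COLOR_BGR2HSV));m=(((H<10)|(H>170))&(S>110)&(V>70)).astype(np.uint8)
    k,l,stt,c=cv2.connectedComponentsWithStats(m[215:260,320:365])
    print([(c[i]+[320,215]).round(2).tolist() for i in range(1,k) if stt[i,4]>30])
E
python3 -c "
from h import *
feel()"
```

```text
time_s: 24.8
position: [529.5, 156.6, 29.1]
tcp_rot: [-2.06, -2.371, 0.001]
force: [-4.6, -2.6, -3.8]
grip_width: 55.4
grasp_force: 25.0
25.3 [529.5 156.6  29.1] yang 8.0 w 54.79 gf 25.0 toolF [-1.7 -4.7  3.3] M [ 0.871 -0.293 -0.26 ]
mean F [-1.74 -4.74  3.76] M [ 0.856 -0.314 -0.251]
[[331.74, 227.23], [349.85, 235.35]]
```

Resistance has risen to 0.25 N m (about 12 N). Go 4° more and feel.

```bash
python3 -m pendant '[0,0,0.5,0,-0.0001,0,0.05, 0,0,1,0,-0.0002,0,0.05, 0,0,1.5,0,-0.0003,0,0.05, 0,0,2,0,-0.0003,0,0.05, 0,0,2.5,0,-0.0003,0,0.05, 0,0,3,0,-0.0003,0,0.05, 0,0,3.5,0,-0.0003,0,0.05, 0,0,4,0,-0.0003,0,0.05, 0,0,4,0,-0.0003,0,0.05, 0,0,4,0,-0.0003,0,0.05]' 25; python3 -c "
from h import *
feel()"
```

```text
time_s: 26.55
position: [529.4, 156.5, 29.1]
tcp_rot: [-2.142, -2.298, 0.001]
force: [-5.0, -1.9, -4.9]
grip_width: 55.5
grasp_force: 25.0
27.05 [529.4 156.6  29.1] yang 4.0 w 54.73 gf 25.0 toolF [-1.6 -4.5  5.3] M [ 0.882 -0.228 -0.395]
mean F [-1.42 -4.84  4.92] M [ 0.866 -0.271 -0.409]
[[331.74, 227.23], [349.69, 235.5]]
```

It is about 21 N at 44°. One more degree puts it just past the 45° tooth. Then I let go with the fingers opening evenly.

```bash
python3 -m pendant '[0,0,0.6,0,0,0,0.05, 0,0,1.2,0,0,0,0.05, 0,0,1.2,0,0,0,0.05, 0,0,1.2,0,0,0,0.056, 0,0,1.2,0,0,0,0.058, 0,0,1.2,0,0,0,0.060, 0,0,1.2,0,0,0,0.0605, 0,0,1.2,0,0,0,0.061, 0,0,1.2,0,0,0,0.061, 0,0,1.2,0,0,0,0.061]' 25; python3 -c "
from h import *
feel(4)"
```

```text
time_s: 28.3
position: [530.8, 156.6, 29.7]
tcp_rot: [2.165, 2.275, 0.002]
force: [-2.0, -3.4, -1.1]
grip_width: 61.1
grasp_force: 5.6
28.5 [530.5 156.6  29.7] yang 2.8 w 61.03 gf 5.6 toolF [-4.7 -1.2 -0.7] M [ 0.115 -0.826 -0.329]
mean F [-4.33 -1.62 -0.44] M [ 0.133 -0.754 -0.308]
[[331.74, 227.23], [349.86, 235.35]]
```

```bash
python3 -m pendant '[0,0,0,0,0,0,0.064, 0,0,0,0,0,0,0.07, 0,0,0,0,0,0,0.078, 0,0,0,0,0,0,0.0878, 0,0,0,0,0,0,0.0878, 0,0,0,0,0,-0.015,0.0878, 0,0,0,0,0,-0.04,0.0878, 0,0,0,0,0,-0.08,0.0878, 0,0,0,-0.03,0,-0.11,0.0878, 0,0,0,-0.07,0,-0.13,0.0878]' 25; python3 -c "
from h import *
st()"
```

```text
time_s: 29.75
position: [534.1, 86.6, 162.0]
tcp_rot: [2.162, 2.276, 0.004]
force: [0.9, 0.1, 0.7]
grip_width: 87.8
grasp_force: 0.0
29.75 [534.1  86.6 162. ] yang 2.9 w 87.83 gf 0.0 toolF [ 0.1  1.  -0.7] M [-0.082  0.017  0.049]
```

Move clear so both cameras see, then check.

```bash
python3 -m pendant '[0,0,0,-0.04,0,-0.02,0.0878, 0,0,0,-0.09,0,-0.04,0.0878, 0,0,0,-0.14,0,-0.04,0.0878, 0,0,0,-0.19,0,-0.04,0.0878, 0,0,0,-0.24,0,-0.04,0.0878, 0,0,0,-0.29,0,-0.04,0.0878, 0,0,0,-0.33,0,-0.04,0.0878, 0,0,0,-0.35,0,-0.04,0.0878, 0,0,0,-0.35,0,-0.04,0.0878, 0,0,0,-0.35,0,-0.04,0.0878]' 25
python3 - <<'E'
from h import *
a=snap('top');b=snap('scene')
cv2.imwrite('pics/f1.png',np.hstack([cv2.resize(a[210:300,205:345],(467,300),interpolation=cv2.INTER_CUBIC),cv2.resize(b[175:275,295:405],(330,300),interpolation=cv2.INTER_CUBIC)]))
H,S,V=cv2.split(cv2.cvtColor(a,cv2.COLOR_BGR2HSV));m=(((H<10)|(H>170))&(S>110)&(V>70)).astype(np.uint8)
k,l,stt,c=cv2.connectedComponentsWithStats(m[210:300,205:345])
Q=[c[i]+[205,210] for i in range(1,k) if stt[i,4]>10]
for q in Q: z=70 if q[0]<262 else 44; print(q.round(1),plane('top',*q,z).round(1))
T=sorted([plane('top',*q,70) for q in Q if q[0]<262],key=lambda p:p[0])
d=T[-1]-T[0];print('tab axis',np.degrees(np.arctan2(d[1],d[0])),np.linalg.norm(d))
E
```

```text
time_s: 31.0
position: [550.5, -261.6, 199.4]
tcp_rot: [-2.165, -2.276, -0.0]
force: [0.6, -0.0, 0.1]
grip_width: 87.8
grasp_force: 0.0
[293.8 237.4] [591.   26.1  44. ]
[235.  249.5] [558.5 161.5  70. ]
[298.6 260.2] [537.   13.7  44. ]
[238.5 274.4] [500.7 151.9  70. ]
tab axis 9.446115478600914 58.60914789724933
```

View pics/f1.png

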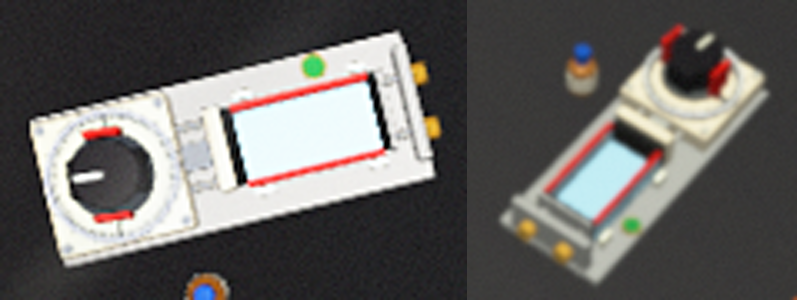

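The check picture shows the tray flat between the two gaskets (top crop x 232–385), inside the four guides, with both tabs out. The knob has turned about 40° (tab axis 48.5° to 9.4°), which means it locked on a tooth at roughly 12–13 N after a felt 21–24 N. The bystanders look untouched. Hand in.

```bash
python3 -c "
from plant import robot
print(robot.finish_job())"
```

```text
the job is handed in; nothing more can be done
None
```

The tray sits flat on the bed between the gaskets; I turned the knob until I felt about 21–24 N, and on letting go it settled back to a locked tooth at about 40°, so the clamping force is now an estimated 12–13 N (it seals at 6–30), and the job was handed in at about 31 s.

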